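Hold the charger hub to the desk divider for screwing

TASK

Pull the top drawer of the desktop drawer unit out to its stop and take the white charger hub out of it. Bring the hub gently to the low desk divider and hold it there, clear of the desk, with its flanged back flat against the dark mounting plate and its flange covering the plate edge to edge, pressing with a steady 10 N or so while I drive the screws from the other side: finish still gripping and pressing, do not let go. Leave the drawer out with the tub of screws in it, and leave the keyboard, mouse and plug adapter alone.

Things in the scene. Friction and masses are not known exactly. Their poses are not given: they have to be found in the camera images.
- cabinet_drawer0_handle (a point): Middle of the top drawer's handle: a dark level bar 11 mm thick, 120 mm long, its axis 35 mm before the grey drawer front, 132 mm above the desk. x points into the unit (drawer opens along -x), y along the bar, z up. The unit is white, two drawers, 230 mm deep, 260 wide, 170 high, fixed; its top begins 50 mm behind the bar when shut. Unit and divider may swap sides.
- cabinet_drawer0 (a joint): How far the top drawer is out, m: 0 shut, 0.157 at its stop; may start slightly open. About 1 N friction; stays where left. Its tray is 197 mm deep, 230 wide, with 6 mm walls; inner floor 95 mm above the desk, its middle 149 mm behind the handle; wall tops 148 mm, front 158 mm above the desk.
- hub_center (a point): Centre (half-way up) of the white charger hub, upright in the drawer's front half, back to the drawer's rear, somewhat turned. Housing 44 mm deep (x), 46 wide (y), 50 high (z up); grip it over the 46 mm. On its back (+x) a flange 4 mm thick, 86 wide, 44 high, centred, ears with screw slots, rear face 26 mm from the centre. Ports in front (-x). About 170 g.
- hub_back (a point): Middle of the rear face of the hub's flange, 26 mm behind hub_center along the hub's +x; axes as hub_center.
- plate (a point): Middle of the robot-side face of the dark steel mounting plate on the low divider: 86 mm wide (y), 44 high (z), 4 mm proud of the panel, 100 mm above the desk. x points away from the robot, into the plate (pushing direction), z up. A 30 mm wide dark strap runs from it over the divider's top.
- divider: Low desk divider, fixed: grey panel 360 mm long, 18 thick, top 125 mm above the desk (strap 128), aluminium edge. Two dark steel feet 140 mm either side of the plate's middle, 6 mm thick, reaching 48 mm to the robot's side of the plate face, with 41 mm high sockets at the panel. Origin on the desk, 125 mm beyond the plate's face.
- panel (a joint): Give of the divider's panel in the rubber bushings of its feet, m, positive when pushed along the plate's x: 0 at rest, about 1 mm for every 4 N.
- screw_tub: Small clear open tub, 40 mm across and 28 mm high, standing in the drawer beside the hub on its +y side; origin at the middle of its underside. Stays in the drawer.
- keyboard: Flat silver keyboard with white keys, 115 x 280 x 14 mm, loose on the desk; origin at the middle of its underside. Leave alone.
- mouse: White computer mouse, 105 mm long (x), 56 wide, 26 high, loose; origin at the middle of its underside. Leave alone.
- adapter: White plug adapter lying on the desk, 50 x 100 x 28 mm with three pins on one long side; origin at the middle of the box's underside. Leave alone.

How it is judged (in metres and radians):
On the way, in this order (a step that is already met when the one before it is completed fails the run):
1. the top drawer is pulled out to its stop (within 8 mm) with the hub still in it (value of joint cabinet_drawer0 above 0.15 m and height (world z) of hub_center below 0.135 m), for 0.2 s.
2. the hub is gripped and lifted out, its centre 165 mm or more above the desk (height (world z) of hub_center above 0.165 m and contact force between the fingers and hub above 1 N), for 0.1 s.
At the end, for the whole second after the job is handed in: Ends holding: fingers still grip the hub; its flange is flat on the plate (within 4.5 degrees), upright, centred within 8 mm sideways and in height (so clear of the desk), pressing a steady 5 to 16 N through the last second; drawer still 145 mm or more out, screw tub upright in it (contact force between hub and divider between 5 and 16 N and contact force between the fingers and hub above 2 N and x of hub_back in the frame of plate between -0.005 and 0.005 m and y of hub_back in the frame of plate between -0.008 and 0.008 m and z of hub_back in the frame of plate between -0.008 and 0.008 m and angle between the x axis of hub_back and the x axis of plate, either way round below 0.08 rad and angle between hub_back's own z axis and vertical below 0.08 rad and linear speed of hub below 0.01 m/s and value of joint cabinet_drawer0 above 0.145 m and angle between screw_tub's own z axis and vertical below 0.3 rad and horizontal distance between screw_tub and cabinet_drawer0_handle below 0.27 m and x of screw_tub in the frame of cabinet_drawer0_handle above 0.05 m and height (world z) of screw_tub between 0.085 and 0.105 m); the arm keeps its last pose, push and grip.
It fails at once if the hub is rammed into the divider (over 35 N) (contact force between hub and divider above 35 N).
It fails at once if keyboard, mouse or plug adapter moved by more than 20 mm (distance of any of keyboard, mouse, adapter from where it was at the start of the episode above 0.02 m).
It fails at once if the tub of screws is tipped (angle between screw_tub's own z axis and vertical above 0.6 rad).
It also fails if it takes over 64 s, if anything falls off the work surface, if the arm or the gripper's body presses on something with over 40 N, if the wrist force passes 120 N, or if a joint passes its speed limit or range.

ROBOT

A 7-joint arm with a two-finger parallel gripper is mounted at the origin on the work surface. World frame = base frame: x ahead of the robot, y to its left, z up, the work surface at z = 0. Lengths are in m, angles in degrees, forces in N, time in s.
With the tool pointing down it reaches from about 0.4 to 0.75 m from the base axis. Payload 19.5 kg.
Tool frame: the origin (TCP) lies between the finger pads; the fingertips stand 8 mm ahead of it and the grasp point (between the pads) lies 11 mm behind it; z points along the fingers, y is the line along which they close (so a half turn about z gives the same grasp; the last joint's range is limited). The gripper opens to 85 mm and grips with 20 to 120 N. Pads are 22 mm wide; open, the fingers measure 114 mm over their backs; the gripper's body (76 mm by 85 mm) begins 54 mm behind the grasp point. The pads swing forward as they close: fully open they stand 13 mm farther back than shut.
Start: joints at [-78.994, 40.479, -1.581, 85.061, 1.261, 54.483, -4.326], TCP at [0.133, 0.559, 0.239] pointing down, gripper open.
Joint ranges: [-155.06, 155.06], [-18.47, 123.98], [-90, 86.84], [0, 140.48], [-83.41, 263.41], [0, 116], [-161.91, 161.91]. Speed limits (degrees/s): [108.29, 108.29, 147.25, 147.25, 172.46, 172.46, 172.46].

INTERFACE

Orientations are given as [roll, pitch, yaw] about the fixed x, y, z axes, in that order (R = Rz(yaw) Ry(pitch) Rx(roll)).
In Python, from station import r gives the robot as it stands.
- The arm moves only by the shell command python3 -m jog 'ROWS' [FORCE]. ROWS is JSON, a list of rows, each a list of 3 entries, a list of its own where there are three numbers: the turn, a rotation vector about the tool's x, y, z each as a share of 360 degrees, from -1 to 1, then the shift along the tool's x, y, z each as a share of 0.025 m, from -1 to 1, then the gripper's target within -1 to 1 (shut at 1, half-way at 0, fully open at -1). In form: [[[rx, ry, rz], [tx, ty, tz], fingers], ...]. A call has 1 to 12 rows; each row shifts and turns the commanded pose from where the row before left it, along the tool's axes as they then stand; what a row does not reach is not made up. A row lasts 1/8 s, in which the tool goes at most 62.5 mm and 10.7 degrees, less where a joint would pass 70% of its speed; a pose out of reach is approached as far as the arm can. A call with a number of a shift or a turn outside -1 to 1 is refused whole. A call with a gripper value outside its range is refused whole. The fingers move at their own pace and stop on an object; FORCE is the grip in N (left out, the last holds). Time passes only in rows, so rows that do not move let the fingers close. It gives the time, the measured TCP pose, the force, the opening and the grip force at its end, in the units of the state.
- r.sense(): the state, without advancing time (a new reading comes with each control period).
- r.capture(name): name is "scene" or "top" or "wrist"; returns a dict with "image" (420x560x3 uint8, red, green, blue), "range_z" (420x560 float32, m along the optical axis (not along the pixel's ray), 0 where there is no reading), "vertical_fov" (degrees; the focal length in pixels is half the picture's height over the tangent of half this angle, whatever the lens; pixels are square), "cx", "cy" (the principal point, pixels), "R" (3x3) and "t" (3): a world point X has camera coordinates R X + t; the wrist camera has in their place "T_tool_cam" (4x4, takes a point from camera to tool coordinates, whose origin is the TCP and whose axes are the flange's). Camera axes: x right, y down, z forward; pixel columns grow to the right and rows downward; lengths in m; the calibration is good to about 2 mm. A picture is of the moment at which its call begins: read the wrist's pose just before it.
- r.finish_job(): hands the job in; it is judged then, once.
The state is a dict: "clock": time; "q": joint angles; "joint_velocities": joint speeds; "joint_torque": joint torques, N m; "tcp_pos": TCP position; "tool_rot": TCP orientation; "contact_force": force on the tool from outside, world axes, zero at the start; "torque": the same for the moment, N m; "width": finger opening in m; "finger_force": force on a finger pad.
Only numpy, scipy, OpenCV 4.12 (cv2) and the standard library are available. Lean on these libraries where they do the work, as an engineer would, in place of code of your own. Each camera call takes 0.05 s, during which the arm holds its last target. There are 200 camera calls.

## Working session

There is one attempt and no reset: what is moved stays moved. The work goes in short steps, Python scripts to look and compute and a shell command to move; the robot and the scene stay as the last step left them, time stands still between calls to the robot, and variables do not carry over. Pictures are saved under pics/ and viewed, at most 14 in all, crops included, and the job is handed in when it is done.

```bash
mkdir -p pics; ls; cat > h.py <<'E'
import numpy as np, cv2, pickle
from station import r
def cap(n):
    s=r.sense(); c=r.capture(n); im=c["image"]; H,W=im.shape[:2]
    f=H/2/np.tan(np.radians(c["vertical_fov"])/2)
    z=c["range_z"]; v,u=np.mgrid[:H,:W]
    P=np.stack([(u-c["cx"])/f*z,(v-c["cy"])/f*z,z],-1)
    if n!="wrist":
        R=np.array(c["R"]);t=np.array(c["t"]); P=(P-t)@R
    else:
        from scipy.spatial.transform import Rotation as Ro
        T=np.array(c["T_tool_cam"]); Rt=Ro.from_euler('xyz',s["tool_rot"],degrees=True).as_matrix()
        P=(P@T[:3,:3].T+T[:3,3])@Rt.T+np.array(s["tcp_pos"])
    P[z==0]=np.nan
    return im,P,c,s
def save(n,im): cv2.imwrite("pics/"+n+".png",im[...,::-1])
E
python3 - <<'E'
from h import *
a=cap("scene");b=cap("top")
print(a[3]);
for x in (a,b): print({k:v for k,v in x[2].items() if k not in("image","range_z")})
save("s0",a[0]);save("t0",b[0])
pickle.dump((a[:2],b[:2]),open("0.pkl","wb"))
E
```

```text
pics
{'clock': 0.0, 'q': array([-78.99312016,  40.51489099,  -1.5834314 ,  85.08385606,
         1.26046655,  54.48252713,  -4.32609652]), 'joint_velocities': array([ 0.01816802, -0.02504981,  0.03804562, -0.0189839 , -0.02209648,
       -0.00628019,  0.06121225]), 'joint_torque': array([-7.68906875e-05, -8.83200645e+01,  1.23502214e+00, -2.36163926e+01,
        1.70706504e-02,  6.55758413e-03, -7.71811824e-05]), 'tcp_pos': array([0.13314947, 0.5591084 , 0.23881984]), 'tool_rot': array([-1.79936058e+02,  1.33051574e-03,  1.66604431e+02]), 'contact_force': array([0.35172108, 0.44798762, 0.20781721]), 'torque': array([ 0.05433586,  0.02196806, -0.0195055 ]), 'finger_force': 0.0, 'width': 0.08508962544655711}
{'vertical_fov': 56.909635739492906, 'cx': 276.48656575369796, 'cy': 208.91678084550549, 'R': array([[ 0.0622232 ,  0.997926  ,  0.01649165],
       [ 0.82722073, -0.04232013, -0.56028107],
       [-0.55842112,  0.04850472, -0.82813836]]), 't': array([-0.05179523, -0.39151802,  1.29881093])}
{'vertical_fov': 56.972536928551, 'cx': 278.2190739404719, 'cy': 219.44624266368695, 'R': array([[ 0.02685147, -0.99941926,  0.02097939],
       [-0.98189387, -0.03030587, -0.18699191],
       [ 0.18751911, -0.01557852, -0.98213741]]), 't': array([-0.03038871,  0.57584223,  0.78253908])}
```

View pics/s0.png

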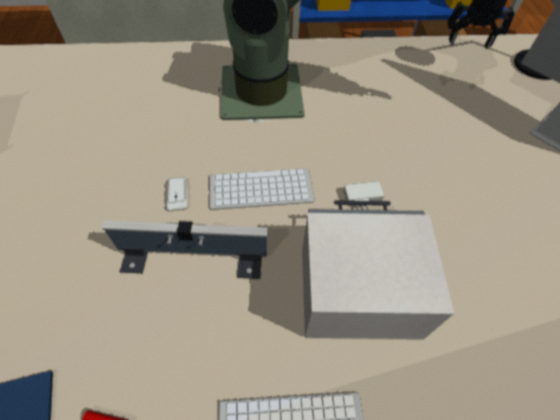

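View pics/t0.png

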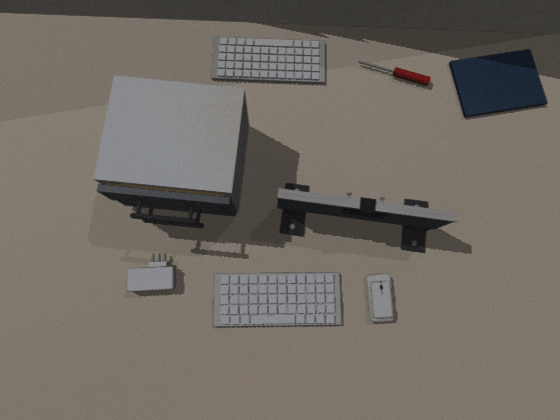

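The top view has up = +x and left = +y. The unit is at upper left, with its handle bar at about (167,219). The divider is at right, with its strap at about (368,205). The adapter is at (150,279), below the handle, the keyboard at (278,299) and the mouse at (380,298).

```bash
python3 - <<'E'
from h import *
(sa,Pa),(sb,Pb)=pickle.load(open("0.pkl","rb"))
def rect(m,P,name):
    q=P[m]; 
    if len(q)<10: print(name,len(q)); return
    (cx,cy),(w,h),an=cv2.minAreaRect(q[:,:2].astype(np.float32)); print(name,len(q),np.round([cx,cy,w,h],4),round(an,2),"z",np.round(np.median(q[:,2]),4))
v,u=np.mgrid[:420,:560]
for n,im,P,ub,ud in(("scene",sa,Pa,(u>300)&(u<450)&(v>190),(u>95)&(u<275)&(v>205)&(v<285)),("top",sb,Pb,(u<255)&(v<232),(u>265)&(u<460)&(v>175)&(v<260))):
    z=P[...,2]; g=im.astype(int).sum(-1)
    rect(ub&(abs(z-.17)<.006),P,n+" unit top")
    rect(ub&(abs(z-.135)<.008)&(g<150),P,n+" bar")
    rect(ud&(abs(z-.126)<.006),P,n+" div top")
    rect(ud&(abs(z-.128)<.006)&(g<110),P,n+" strap")
    rect(ud&(abs(z-.006)<.006)&(g<150)&(u<u[ud].mean()),P,n+" footL")
    rect(ud&(abs(z-.006)<.006)&(g<150)&(u>u[ud].mean()),P,n+" footR")
    # plate: dark at z .075..0.12
    rect(ud&(z>.07)&(z<.122)&(g<90),P,n+" plate?")
P=Pb;z=P[...,2]
rect((u>120)&(u<180)&(v>250)&(v<295)&(z>.015),P,"adapter")
rect((u>205)&(u<350)&(v>265)&(v<335)&(z>.008),P,"kbd")
rect((u>360)&(u<400)&(v>265)&(v<325)&(z>.01),P,"mouse")
i=cv2.resize(sb[120:300,80:260],None,fx=4,fy=4)[:600]; j=cv2.resize(sb[170:270,270:460],None,fx=4,fy=4)
save("cropd",j)
for uu in (330,345,366,385,400):
  print(uu,[tuple(np.round(Pb[k,uu][[0,2]],3)) for k in range(190,226,3)])
E
```

```text
scene unit top 13136 [0.7181 0.1995 0.261  0.2173] 85.93 z 0.1715
scene bar 27 [0.5609 0.2084 0.1028 0.0051] 85.06 z 0.1366
scene div top 1582 [ 0.5965 -0.1904  0.3609  0.0305] 82.89 z 0.1266
scene strap 121 [ 0.5995 -0.1904  0.0268  0.0243] 82.3 z 0.1291
scene footL 51 [ 0.5965 -0.3283  0.0136  0.0481] 7.43 z 0.008
scene footR 212 [ 0.6439 -0.0507  0.0513  0.0566] 89.1 z 0.0077
scene plate? 88 [ 0.6087 -0.1938  0.0351  0.0064] 79.93 z 0.1069
top unit top 14363 [0.7193 0.1996 0.2611 0.2165] 86.06 z 0.1712
top bar 797 [0.6341 0.1585 0.1667 0.3292] 32.31 z 0.137
top div top 1983 [ 0.5973 -0.1901  0.3617  0.0292] 84.72 z 0.1259
top strap 226 [ 0.597  -0.1897  0.0827  0.0284] 84.72 z 0.1284
top footL 635 [ 0.6035 -0.0569  0.1359  0.1217] 45.19 z 0.0069
top footR 627 [ 0.5868 -0.2864  0.1417  0.1179] 83.63 z 0.0068
top plate? 720 [ 0.5883 -0.1861  0.352   0.006 ] 83.95 z 0.0947
adapter 1271 [0.4592 0.2601 0.0811 0.1008] 4.44 z 0.0288
kbd 6689 [ 0.4082 -0.017   0.1149  0.2795] 2.2 z 0.0135
mouse 1191 [ 0.4176 -0.2433  0.1043  0.0559] 3.63 z 0.025
330 [(np.float64(0.66), np.float64(0.004)),
[... 1672 characters left out ...]
.float64(0.126)), (np.float64(0.586), np.float64(0.126)), (np.float64(0.582), np.float64(0.121)), (np.float64(0.584), np.float64(0.077)), (np.float64(0.584), np.float64(0.046)), (np.float64(0.586), np.float64(0.002))]
400 [(np.float64(0.666), np.float64(0.001)), (np.float64(0.659), np.float64(0.002)), (np.float64(0.652), np.float64(0.001)), (np.float64(0.645), np.float64(-0.001)), (np.float64(0.637), np.float64(0.002)), (np.float64(0.6), np.float64(0.127)), (np.float64(0.594), np.float64(0.124)), (np.float64(0.588), np.float64(0.125)), (np.float64(0.582), np.float64(0.124)), (np.float64(0.582), np.float64(0.094)), (np.float64(0.581), np.float64(0.066)), (np.float64(0.58), np.float64(0.037))]
```

View pics/cropd.png

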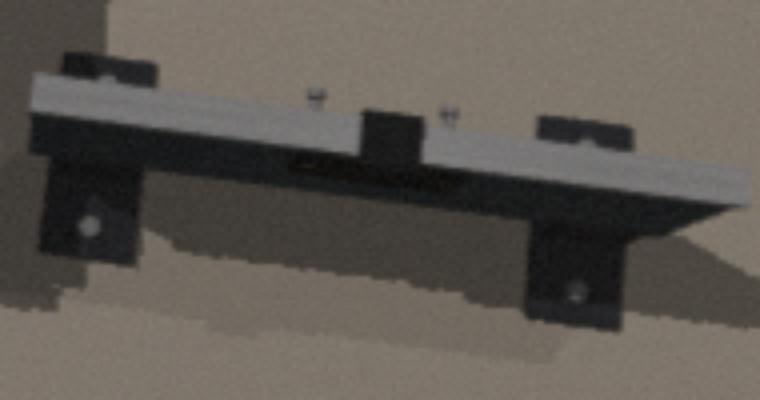

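Measured: unit yaw about −4°, bar at about (0.5605, 0.209, 0.132) and drawer shut. The sizes match the given ones: 261 mm unit width, 360 mm divider. The divider's normal is at about −6° yaw. The crop shows the plate as a dark band at crop pixels x 290–460, below the strap at (392,140). Next I turn the tool and move over the bar.

```bash
python3 -m jog '[[[0,0,0.028],[0,0,0],0],[[0,0,0.028],[0,0,0],0],[[0,0,0.028],[0,0,0],0.2],[[0,0,0.028],[0,0,0],0.2],[[0,0,0.028],[0,0,0],0.2],[[0,0,0.028],[0,0,0],0.2],[[0,0,0.028],[0,0,0],0.2],[[0,0,0.028],[0,0,0],0.2],[[0,0,0],[-0.64,0.9,0],0.2],[[0,0,0],[-0.64,0.9,0],0.2],[[0,0,0],[-0.64,0.9,0],0.2],[[0,0,0],[-0.64,0.9,0],0.2]]' 60
python3 -m jog '[[[0,0,0],[-0.64,0.9,0],0.2],[[0,0,0],[-0.64,0.9,0],0.2],[[0,0,0],[-0.64,0.9,0],0.2],[[0,0,0],[-0.64,0.9,0],0.2],[[0,0,0],[-0.64,0.9,0],0.2],[[0,0,0],[-0.64,0.9,0],0.2],[[0,0,0],[-0.64,0.9,0],0.2],[[0,0,0],[-0.64,0.9,0],0.2],[[0,0,0],[-0.64,0.9,0],0.2],[[0,0,0],[-0.64,0.9,0],0.2],[[0,0,0],[-0.64,0.9,0],0.2],[[0,0,0],[0,0,0],0.2]]'
```

```text
clock: 1.6
tcp_pos: [0.219, 0.4884, 0.2391]
tool_rot: [-180.0, 0.0, 86.0]
contact_force: [0.2, 0.7, 0.2]
width: 0.0344
finger_force: 0.0
clock: 3.1
tcp_pos: [0.4541, 0.2947, 0.2391]
tool_rot: [180.0, 0.1, 85.8]
contact_force: [-1.0, 0.7, -0.1]
width: 0.0341
finger_force: 0.0
```

```bash
python3 - <<'E'
from h import *
im,P,c,s=cap("wrist"); save("w1",im)
z=P[...,2]; g=im.astype(int).sum(-1)
m=(abs(z-.134)<.012)&(P[...,0]>.53)&(P[...,0]<.58)
q=P[m]; print(len(q))
if len(q)>20: print(cv2.minAreaRect(q[:,:2].astype(np.float32)), np.percentile(q,[2,50,98],axis=0))
print(s["tcp_pos"],s["tool_rot"])
im,P,c,s=cap("top");z=P[...,2]; v,u=np.mgrid[:420,:560]
E
```

```text
1658
((0.5665682554244995, 0.21555666625499725), (0.02671869471669197, 0.11994942277669907), 9.907952335197479e-05) [[0.55437384 0.16047391 0.13201272]
 [0.5603597  0.25066714 0.13694867]
 [0.5784161  0.2741708  0.13914721]]
[0.45408491 0.29465299 0.23907012] [1.79987887e+02 5.13015600e-02 8.58094086e+01]
```

View pics/w1.png

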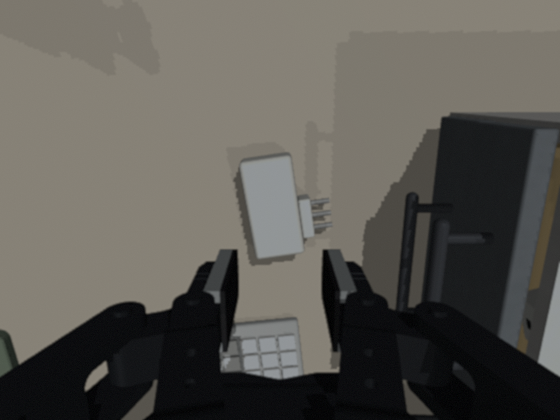

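The wrist view shows the dark bar at about x = 410 px, running down the picture to the drawer front at 440–520, with the adapter well below at (275,205). I'll narrow the fingers, go over the bar and descend.

```bash
python3 -m jog '[[[0,0,0],[-0.61,0.89,0],0.39],[[0,0,0],[-0.61,0.89,0],0.39],[[0,0,0],[-0.61,0.89,0],0.39],[[0,0,0],[-0.61,0.89,0],0.39],[[0,0,0],[-0.61,0.89,0],0.39],[[0,0,0],[0,0,0],0.39],[[0,0,0],[0,0,0.6],0.39],[[0,0,0],[0,0,0.6],0.39],[[0,0,0],[0,0,0.6],0.39],[[0,0,0],[0,0,0],0.39]]'
python3 - <<'E'
from h import *
im,P,c,s=cap("wrist"); save("w2",im)
q=P[(P[...,2]>.12)&(P[...,2]<.145)&(im.astype(int).sum(-1)<150)]; q=q[(q[:,0]<.572)&(q[:,0]>.54)]
h=[(round(y,2),np.round(np.median(q[abs(q[:,1]-y)<.005,0]),4)) for y in np.arange(.15,.28,.01) if (abs(q[:,1]-y)<.005).sum()>5]; print(h, s["tcp_pos"])
E
```

```text
clock: 4.45
tcp_pos: [0.558, 0.2125, 0.1932]
tool_rot: [-179.9, 0.0, 86.0]
contact_force: [-1.1, -0.2, -0.3]
width: 0.0261
finger_force: 0.0
[(np.float64(0.15), np.float64(0.5548)), (np.float64(0.16), np.float64(0.5579)), (np.float64(0.17), np.float64(0.5559)), (np.float64(0.18), np.float64(0.5568)), (np.float64(0.19), np.float64(0.5554)), (np.float64(0.2), np.float64(0.5561)), (np.float64(0.21), np.float64(0.5569)), (np.float64(0.22), np.float64(0.5576)), (np.float64(0.23), np.float64(0.5582)), (np.float64(0.24), np.float64(0.5591)), (np.float64(0.25), np.float64(0.5601)), (np.float64(0.26), np.float64(0.5651)), (np.float64(0.27), np.float64(0.5619))] [0.5579611  0.21245066 0.1932005 ]
```

View pics/w2.png

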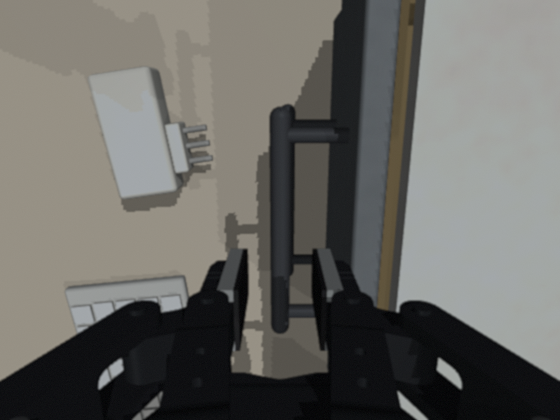

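The bar lies midway between the fingers, at about 283 px between pads at 245 and 315, and x ≈ 0.557. I'll descend and grip it.

```bash
python3 -m jog '[[[0,0,0],[0,0,0.7],0.39],[[0,0,0],[0,0,0.7],0.39],[[0,0,0],[0,0,0.7],0.39],[[0,0,0],[0,0,0.7],0.39],[[0,0,0],[0,0,0],0.39],[[0,0,0],[0,0,0],1],[[0,0,0],[0,0,0],1],[[0,0,0],[0,0,0],1],[[0,0,0],[0,0,0],1]]' 60
python3 -m jog '[[[0,0,0],[0,-0.3,0],1],[[0,0,0],[0,-0.6,0],1],[[0,0,0],[0,-0.6,0],1],[[0,0,0],[0,-0.6,0],1],[[0,0,0],[0,-0.6,0],1],[[0,0,0],[0,-0.6,0],1],[[0,0,0],[0,-0.6,0],1],[[0,0,0],[0,-0.6,0],1],[[0,0,0],[0,-0.6,0],1],[[0,0,0],[0,-0.6,0],1],[[0,0,0],[0,0,0],1]]'
```

```text
clock: 5.62
tcp_pos: [0.5588, 0.2124, 0.1249]
tool_rot: [180.0, -0.0, 86.0]
contact_force: [-0.4, -0.5, 6.3]
width: 0.0082
finger_force: 58.6
clock: 7.0
tcp_pos: [0.4158, 0.2225, 0.1248]
tool_rot: [-180.0, -0.0, 86.0]
contact_force: [-1.0, -0.1, 7.7]
width: 0.0091
finger_force: 59.2
```

```bash
python3 -m jog '[[[0,0,0],[0,-0.16,0],1],[[0,0,0],[0,-0.16,0],1],[[0,0,0],[0,0,0],1]]'; python3 -m jog '[[[0,0,0],[0,-0.16,0],1],[[0,0,0],[0,0,0],1]]'
```

```text
clock: 7.38
tcp_pos: [0.4085, 0.223, 0.1248]
tool_rot: [180.0, -0.0, 86.0]
contact_force: [-0.4, -0.9, 9.4]
width: 0.0091
finger_force: 59.5
clock: 7.62
tcp_pos: [0.4057, 0.2232, 0.1249]
tool_rot: [179.8, -0.0, 85.9]
contact_force: [5.8, -1.3, 4.2]
width: 0.0088
finger_force: 59.5
```

```bash
python3 -m jog '[[[0,0,0],[0,-0.12,0],1],[[0,0,0],[0,0,0],1],[[0,0,0],[0,0,0],1]]'
```

```text
clock: 8.0
tcp_pos: [0.4056, 0.2232, 0.1249]
tool_rot: [179.5, -0.1, 85.9]
contact_force: [23.9, -3.8, -9.1]
width: 0.0087
finger_force: 58.9
```

Stop reached. Release, rise and turn so the camera looks into the drawer.

```bash
python3 -m jog '[[[0,0,0],[0,0.16,0],0.39],[[0,0,0],[0,0,0],0.39],[[0,0,0],[0,0,0],0.39],[[0,0,0],[0,0,-0.4],0.39],[[0,0,0],[0,0,-1],0.2],[[0,0,0],[0,0,-1],0.2],[[0,0,0],[0,0,-1],0.2],[[0,0,0],[0,0,-1],0.2],[[0,0,0],[0,0,-1],0.2],[[0,0,0],[0,0,-1],0.2],[[0,0,0],[0,0,-1],0],[[0,0,0],[0,0,0],0]]'
python3 -m jog '[[[0,0,0.0297],[0,0,0],-0.4],[[0,0,0.0297],[0,0,0],-0.4],[[0,0,0.0297],[0,0,0],-0.4],[[0,0,0.0297],[0,0,0],-0.4],[[0,0,0.0297],[0,0,0],-0.4],[[0,0,0.0297],[0,0,0],-0.4],[[0,0,0.0297],[0,0,0],-0.4],[[0,0,0.0297],[0,0,0],-0.4],[[0,0,0],[0,0,0],-0.4]]'
python3 - <<'E'
from h import *
im,P,c,s=cap("wrist"); save("w3",im); b=cap("top")
print(s["tcp_pos"],s["tool_rot"],s["q"],s["width"])
pickle.dump((im,P,b[0],b[1]),open("3.pkl","wb"))
E
```

```text
clock: 9.5
tcp_pos: [0.4056, 0.2231, 0.311]
tool_rot: [179.9, -0.1, 86.0]
contact_force: [-0.4, -0.4, -0.4]
width: 0.0427
finger_force: 0.0
clock: 10.62
tcp_pos: [0.4051, 0.2231, 0.3089]
tool_rot: [179.9, 0.0, 0.5]
contact_force: [0.3, -0.1, -0.6]
width: 0.0602
finger_force: 0.0
[0.40510123 0.22310449 0.30894077] [1.79946544e+02 3.55894770e-02 4.81601231e-01] [-59.59214347  32.77508767  48.11378669 101.06883977 -28.00679133
  58.96312805 -90.6004971 ] 0.06021952250330319
```

View pics/w3.png

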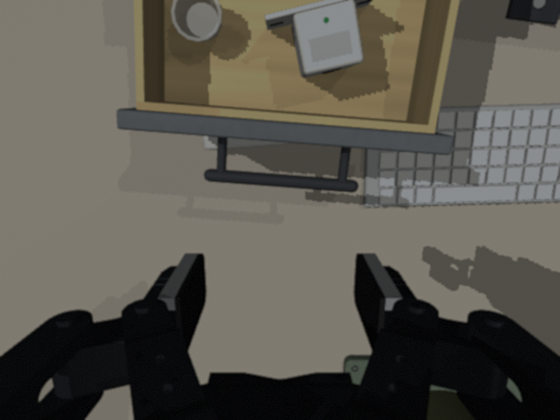

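The wrist view shows the open drawer. The tub is at (197,17), the hub's housing at (328,37), turned by about 12°, and its flange runs from (268,20) to (370,2). Now I compute the hub's pose.

```bash
python3 - <<'E'
from h import *
im,P,tb,Pt=pickle.load(open("3.pkl","rb"))
v,u=np.mgrid[:420,:560]; g=im.astype(int).sum(-1); z=P[...,2]
m=(v<85)&(u>250)&(u<385)&(z>.137)&(z<.152)
n,l,st,ce=cv2.connectedComponentsWithStats(m.astype(np.uint8))
k=1+np.argmax(st[1:,4]); q=P[l==k]; print("all",len(q),cv2.minAreaRect(q[:,:2].astype(np.float32)),np.median(q[:,2]))
h=((l==k)&(g>330)).astype(np.uint8)
e=cv2.morphologyEx((l==k).astype(np.uint8),cv2.MORPH_OPEN,np.ones((25,25)))
for nm,M in(("bright",h),("opened",e)):
    q=P[M>0]; print(nm,len(q),cv2.minAreaRect(q[:,:2].astype(np.float32)) if len(q)>9 else "",np.round(q.mean(0),4))
# top camera
zt=Pt[...,2]
M=(zt>.137)&(zt<.152)&(Pt[...,0]>.44)&(Pt[...,0]<.57)&(Pt[...,1]>.05)&(Pt[...,1]<.33)
n,l,st,ce=cv2.connectedComponentsWithStats(M.astype(np.uint8))
for k in range(1,n):
    if st[k,4]>30: q=Pt[l==k]; print("top",st[k],cv2.minAreaRect(q[:,:2].astype(np.float32)))
# tub, bar
M=(z>.118)&(z<.135)&(v<50)&(u<230)&(u>160); q=P[M]; print("tub",np.round(np.percentile(q,[2,50,98],axis=0),3))
q=P[(abs(z-.136)<.006)&(v>165)&(v<200)&(g<150)]; print("bar",cv2.minAreaRect(q[:,:2].astype(np.float32)))
o=cv2.resize(im[0:100,230:400],None,fx=4,fy=4); save("c3",o)
E
```

```text
all 4469 ((0.5169344544410706, 0.19709213078022003), (0.04829408973455429, 0.06598792970180511), 13.138814926147461) 0.145626375379286
bright 4060 ((0.5175593495368958, 0.1976311057806015), (0.04672689363360405, 0.06516522169113159), 12.404764175415039) [0.5195 0.1893 0.1455]
opened 809 ((0.5288622975349426, 0.20197415351867676), (0.019787870347499847, 0.019933709874749184), 0.6199798583984375) [0.5286 0.2021 0.1452]
top [ 92 209 132  68 945] ((0.5162703990936279, 0.21416130661964417), (0.23219367861747742, 0.12293951213359833), 86.04681396484375)
top [149 222  45  31 684] ((0.5170349478721619, 0.18730926513671875), (0.04852396622300148, 0.08502118289470673), 12.845977783203125)
tub [[0.517 0.269 0.118]
 [0.53  0.294 0.123]
 [0.546 0.307 0.125]]
bar ((0.4117972254753113, 0.2206866592168808), (0.12712475657463074, 0.021446870639920235), 87.59625244140625)
```

View pics/c3.png

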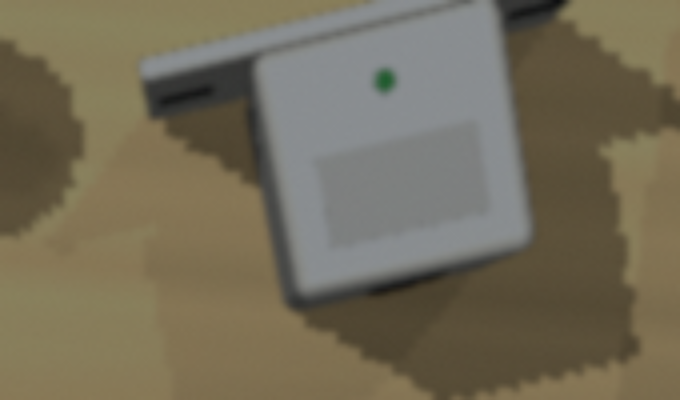

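Hub centre is about (0.515, 0.187), yaw +12.8°. The top camera gives 48.5×85 mm, against an expected 48×86 mm. The crop agrees: housing corners at (258,60), (498,5), (530,240) and (295,305), flange above. I'll hover over it.

```bash
python3 -m jog '[[[0,0,-0.0171],[0,0,0],-0.4],[[0,0,-0.0171],[0,0,0],-0.4],[[0,0,0],[0.99,0.6,0],-0.4],[[0,0,0],[0.99,0.6,0],-0.4],[[0,0,0],[0.99,0.6,0],-0.4],[[0,0,0],[0.99,0.6,0],-0.4],[[0,0,0],[0,0,0.87],-0.4],[[0,0,0],[0,0,0.87],-0.4],[[0,0,0],[0,0,0.87],-0.4],[[0,0,0],[0,0,0.87],-0.4],[[0,0,0],[0,0,0.87],-0.4],[[0,0,0],[0,0,0],-0.4]]'
python3 - <<'E'
from h import *
im,P,c,s=cap("wrist"); save("w4",im); pickle.dump((im,P),open("4.pkl","wb"))
print(s["tcp_pos"],s["tool_rot"],s["q"])
z=P[...,2]
m=(abs(z-.145)<.007)&(P[...,0]>.46)&(P[...,0]<.57)&(P[...,1]>.12)&(P[...,1]<.25)&(im.astype(int).sum(-1)>200)
n,l,st,ce=cv2.connectedComponentsWithStats(m.astype(np.uint8))
for k in range(1,n):
    if st[k,4]>100: q=P[l==k]; print(st[k],cv2.minAreaRect(q[:,:2].astype(np.float32)),np.round(np.median(q[:,2]),4))
E
```

```text
clock: 12.22
tcp_pos: [0.5148, 0.1862, 0.1998]
tool_rot: [180.0, 0.1, 12.9]
contact_force: [-0.4, -0.4, 0.4]
width: 0.0595
finger_force: 0.0
[0.51475049 0.18619858 0.19976873] [1.79999405e+02 1.18944763e-01 1.28790764e+01] [-41.04355692  45.89711353  36.06508767  94.55180072 -33.07610234
  50.77461561 -68.84609837]
[ 195  176  164   88 8000] ((0.5194822549819946, 0.18778781592845917), (0.047810327261686325, 0.08563707768917084), 13.30713176727295) 0.1456
[202 302  65  23 300] ((0.46141713857650757, 0.19902528822422028), (0.0366993173956871, 0.0029081630054861307), 89.6592025756836) 0.1485
```

View pics/w4.png

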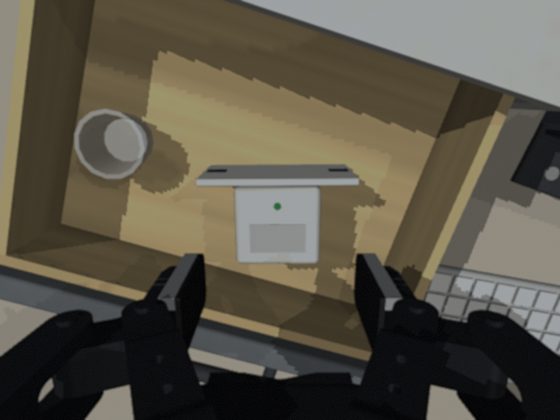

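The hub sits centred between the pads, housing at 235–320 px and flange at 198–358, with the tub clear at (112,143). I'll shift 2 mm ahead, descend and grip.

```bash
python3 -m jog '[[[0,0,0],[0.08,0,0.8],-0.4],[[0,0,0],[0,0,0.92],-0.4],[[0,0,0],[0,0,0.92],-0.4],[[0,0,0],[0,0,0.88],-0.4],[[0,0,0],[0,0,0],-0.4],[[0,0,0],[0,0,0],1],[[0,0,0],[0,0,0],1],[[0,0,0],[0,0,0],1],[[0,0,0],[0,0,0],1],[[0,0,0],[0,0,0],1],[[0,0,0],[0,0,0],1]]' 70
```

```text
clock: 13.65
tcp_pos: [0.5179, 0.1869, 0.114]
tool_rot: [-180.0, -0.1, 12.8]
contact_force: [-1.2, -1.6, 8.8]
width: 0.0452
finger_force: 72.1
```

```bash
python3 -m jog '[[[0,0,0],[0,0,-0.4],1],[[0,0,0],[0,0,-0.8],1],[[0,0,0],[0,0,-0.9],1],[[0,0,0],[0,0,-0.9],1],[[0,0,0],[0,0,-0.9],1],[[0,0,0],[0,0,-0.9],1],[[0,0,0],[0,0,0],1]]'
python3 - <<'E'
from h import *
im,P,c,s=cap("wrist"); save("w5",im)
print(s["tcp_pos"],s["tool_rot"],s["width"],s["contact_force"])
from scipy.spatial.transform import Rotation as Ro
Rt=Ro.from_euler('xyz',s["tool_rot"],degrees=True).as_matrix(); Q=(P-s["tcp_pos"])@Rt
v,u=np.mgrid[:420,:560]
m=(u>180)&(u<380)&(v>150)&(v<300)&(im.min(-1)>110)&(abs(Q[...,2]+.035)<.015)
q=Q[m]; print(len(q),np.round(np.percentile(q,[1,50,99],axis=0),4)); print(cv2.minAreaRect(q[:,:2].astype(np.float32)))
# plane tilt
top=q[abs(q[:,2]-np.median(q[:,2]))<.003]; A=np.c_[top[:,:2],np.ones(len(top))]; print("tilt deg",np.degrees(np.linalg.lstsq(A,top[:,2],rcond=None)[0][:2]))
# divider from first pictures
(sa,Pa),(sb,Pb)=pickle.load(open("0.pkl","rb"))
for nm,I,P in(("scene",sa,Pa),("top",sb,Pb)):
    z=P[...,2]; reg=(P[...,0]>.53)&(P[...,0]<.66)&(P[...,1]<.02)&(P[...,1]>-.4)
    t=P[reg&(abs(z-.1255)<.004)]; fit=np.polyfit(t[:,1],t[:,0],1); print(nm,"divtop yaw",np.degrees(np.arctan(fit[0])),"x@-.19",np.polyval(fit,-.19),"ymid",(t[:,1].min()+t[:,1].max())/2)
    g=I.astype(int).sum(-1)
    f=P[reg&(z>.02)&(z<.115)]
    if len(f)>50:
        fy=f[(abs(f[:,1]+.19)>.05)]; k=np.polyfit(fy[:,1],fy[:,0],1); print(" face yaw",np.degrees(np.arctan(k[0])),np.polyval(k,-.19), len(fy))
        fp=f[(abs(f[:,1]+.19)<.035)&(f[:,2]>.085)]; print(" plate pts",len(fp), np.median(fp[:,0]-k[0]*(fp[:,1]+.19)) if len(fp) else "")
    st=P[reg&(abs(z-.129)<.004)&(g<(110 if nm=="top" else 130))&(abs(P[...,1]+.19)<.04)]; print(" strap",np.round(np.percentile(st,[2,50,98],axis=0),4).tolist())
E
```

```text
clock: 14.52
tcp_pos: [0.5176, 0.1869, 0.2343]
tool_rot: [-180.0, -0.1, 12.7]
contact_force: [-0.3, 0.7, -2.1]
width: 0.0456
finger_force: 71.6
[0.51758141 0.186882   0.2343436 ] [-1.79984039e+02 -1.41344902e-01  1.27493381e+01] 0.04558096962416922 [-0.34722669  0.70314399 -2.12641728]
7545 [[ 0.0095 -0.0272 -0.0329]
 [ 0.0185  0.0014 -0.0311]
 [ 0.0254  0.0295 -0.0275]]
((0.017247512936592102, 0.001070808619260788), (0.017416812479496002, 0.06129561364650726), 0.07736439257860184)
tilt deg [1.25176753e+01 2.91714526e-04]
scene divtop yaw 6.0315967587785 x@-.19 0.5987521881378146 ymid -0.1909778849550508
 face yaw 6.030441692792172 0.6067974278923514 2219
 plate pts 195 0.6076208387572674
 strap [[0.5886, -0.2027, 0.1264], [0.6009, -0.1901, 0.1294], [0.6111, -0.178, 0.1321]]
top divtop yaw 5.976165552444576 x@-.19 0.5980632102038064 ymid -0.1904322169390595
 face yaw 6.003720740341813 0.5893740132797122 1277
 plate pts 131 0.5859336789995315
 strap [[0.5828, -0.2028, 0.1256], [0.5956, -0.1889, 0.1287], [0.6108, -0.1742, 0.1311]]
```

View pics/w5.png

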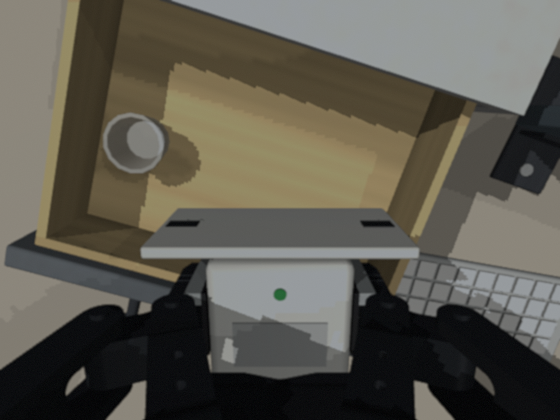

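The hub is gripped and level. The wrist camera sees the flange's rear face (about 145–415 px wide, rows 210–250), so I can measure its in-hand pose directly.

```bash
cat > back.py <<'E'
from h import *
from scipy.spatial.transform import Rotation as Ro
im,P,c,s=cap("wrist")
Rt=Ro.from_euler('xyz',s["tool_rot"],degrees=True).as_matrix(); Q=(P-s["tcp_pos"])@Rt
v,u=np.mgrid[:420,:560]
m=(u>120)&(u<440)&(v>195)&(v<262)&(Q[...,2]<.03)&(Q[...,2]>-.05)&(Q[...,0]>.015)&(Q[...,0]<.04)
q=Q[m]
n,e=np.histogram(q[:,0],20); print(n,np.round(e[[0,-1]],4))
r_=q[(q[:,2]>-.024)&(q[:,2]<.012)]; A=np.c_[r_[:,1:],np.ones(len(r_))]; k=np.linalg.lstsq(A,r_[:,0],rcond=None)[0]
res=abs(A@k-r_[:,0])<.002; k=np.linalg.lstsq(A[res],r_[res,0],rcond=None)[0]
print("rear x=%.4f at z=-.006; slopes deg y,z"%(k[2]-.006*k[1]),np.degrees(k[:2]),len(r_))
print("extent y,z of rear",np.round(np.percentile(r_[res][:,1:],[0.3,99.7],axis=0),4).tolist(), "all y",np.round(np.percentile(q,[.3,99.7],axis=0),4).tolist())
print(s["tcp_pos"],s["tool_rot"])
E
python3 back.py
```

```text
[   1    6   34  134  246  231  234  225  297  260  280  278  290  280
  415 1884 5291 2368  299   32] [0.02   0.0265]
rear x=0.0254 at z=-.006; slopes deg y,z [-0.10485462 -0.05198371] 7691
extent y,z of rear [[-0.0412, -0.0239], [0.0432, 0.0118]] all y [[0.0209, -0.0414, -0.03], [0.0262, 0.0433, 0.0141]]
[0.51718532 0.18694163 0.23319158] [-1.79985656e+02 -5.31341545e-02  1.27544403e+01]
```

```bash
python3 -m jog '[[[0,0,0.026],[0,0,0],1],[[0,0,0.026],[0,0,0],1],[[0,0,0],[0.13,0.914,0],1],[[0,0,0],[0.13,0.914,0],1],[[0,0,0],[0.13,0.914,0],1],[[0,0,0],[0.13,0.914,0],1],[[0,0,0],[0.13,0.914,0],1],[[0,0,0],[0.13,0.914,0],1],[[0,0,0],[0.13,0.914,0],1],[[0,0,0],[0.13,0.914,0],1],[[0,0,0],[0.13,0.914,0],1],[[0,0,0],[0.13,0.914,0],1]]'
python3 -m jog '[[[0,0,0],[0.13,0.914,0],1],[[0,0,0],[0.13,0.914,0],1],[[0,0,0],[0.13,0.914,0],1],[[0,0,0],[0.13,0.914,0],1],[[0,0,0],[0.13,0.914,0],1],[[0,0,0],[0.13,0.914,0],1],[[0,0,0],[0,0,0],1],[[0,0,0],[0,0,0],1]]'
python3 back.py
python3 - <<'E'
from h import *
im,P,c,s=cap("wrist"); save("w6",im); z=P[...,2]
reg=(P[...,0]>.53)&(P[...,0]<.66)&(P[...,1]<.02)&(P[...,1]>-.4)
t=P[reg&(abs(z-.126)<.005)]; f=np.polyfit(t[:,1],t[:,0],1); print("wrist divtop",np.degrees(np.arctan(f[0])),np.polyval(f,-.19),np.percentile(t,[1,99],axis=0).round(4).tolist())
g=im.astype(int).sum(-1); st=P[reg&(abs(z-.129)<.005)&(g<120)]; print(len(st),np.percentile(st,[2,50,98],axis=0).round(4).tolist() if len(st) else "")
E
```

```text
clock: 16.12
tcp_pos: [0.5254, -0.0445, 0.2319]
tool_rot: [180.0, 0.1, -6.0]
contact_force: [0.5, 0.5, -1.6]
width: 0.0454
finger_force: 71.7
clock: 17.12
tcp_pos: [0.5307, -0.1815, 0.2321]
tool_rot: [-180.0, 0.1, -6.0]
contact_force: [-0.4, 0.6, -1.1]
width: 0.0456
finger_force: 71.9
[   3   16   65  198  225  221  208  241  283  259  278  266  259  317
  388 1878 5025 2521  389   42] [0.0204 0.0268]
rear x=0.0257 at z=-.006; slopes deg y,z [-0.1110989  -0.03252903] 7690
extent y,z of rear [[-0.0417, -0.0239], [0.0429, 0.0119]] all y [[0.0212, -0.0417, -0.0301], [0.0265, 0.0429, 0.0141]]
[ 0.53069846 -0.18149574  0.23206042] [-1.79969389e+02  5.54676493e-02 -5.95963373e+00]
wrist divtop 6.045007108964244 0.6005804797057659 [[0.5765, -0.3576, 0.123], [0.6249, -0.0208, 0.1298]]
2186 [[0.5857, -0.2045, 0.1273], [0.5992, -0.1908, 0.1288], [0.6126, -0.1769, 0.1302]]
```

View pics/w6.png

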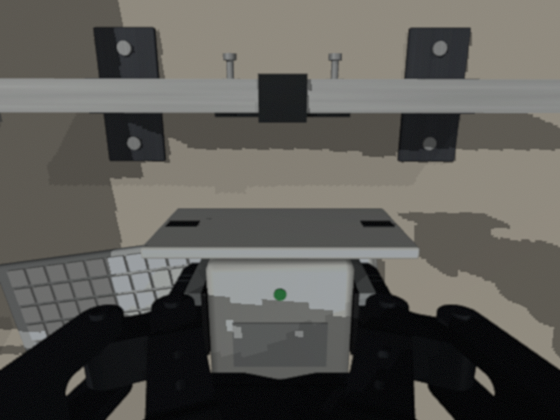

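The view shows the strap centred at about 283 px and the flange at about 280 px, parallel to the divider. The gap is about 30 mm. I'll descend to plate height.

```bash
python3 -m jog '[[[0,0,0],[0,0.05,0.93],1],[[0,0,0],[0,0,0.93],1],[[0,0,0],[0,0,0.93],1],[[0,0,0],[0,0,0.93],1],[[0,0,0],[0,0,0.93],1],[[0,0,0],[0,0,0.93],1],[[0,0,0],[0.4,0,0],1],[[0,0,0],[0.3,0,0],1],[[0,0,0],[0.1,0,0],1],[[0,0,0],[0,0,0],1],[[0,0,0],[0,0,0],1]]'
python3 back.py
python3 - <<'E'
from h import *
im,P,c,s=cap("wrist"); save("w7",im); print(s["contact_force"])
E
```

```text
clock: 18.6
tcp_pos: [0.5505, -0.1856, 0.0934]
tool_rot: [180.0, -0.0, -6.0]
contact_force: [-0.5, 0.3, -1.7]
width: 0.0455
finger_force: 71.8
[ 102  651  736  834 1137 7047  165    0    0    0    0    0    0    0
  195  371  344  560  953  854] [0.0204 0.04  ]
rear x=0.0257 at z=-.006; slopes deg y,z [-0.11530858  0.00847452] 5602
extent y,z of rear [[-0.0418, -0.0239], [0.0429, 0.01]] all y [[0.0212, -0.042, -0.0366], [0.0399, 0.0428, 0.0094]]
[ 0.55053119 -0.18555779  0.09335065] [ 1.79992340e+02 -1.26331076e-02 -5.98565536e+00]
[ 0.81657264  0.46041815 -0.99016182]
```

View pics/w7.png

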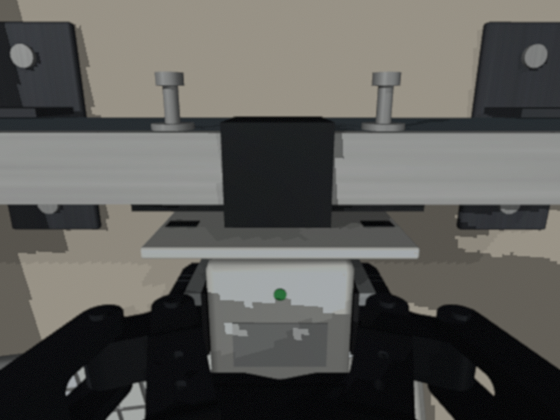

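The flange (145–418 px, centre 281) is centred on the plate (132–423 px, centre 277) within about 1 mm, with a gap of about 9 mm. Creep in.

```bash
python3 -m jog '[[[0,0,0],[0.06,0,0],1],[[0,0,0],[0.06,0,0],1],[[0,0,0],[0.06,0,0],1],[[0,0,0],[0.06,0,0],1],[[0,0,0],[0,0,0],1],[[0,0,0],[0,0,0],1]]' 90
python3 -m jog '[[[0,0,0],[0.04,0,0],1],[[0,0,0],[0,0,0],1],[[0,0,0],[0.04,0,0],1],[[0,0,0],[0,0,0],1]]'
```

```text
clock: 19.45
tcp_pos: [0.5565, -0.1861, 0.0931]
tool_rot: [180.0, 0.0, -6.0]
contact_force: [-0.3, -0.2, -2.0]
width: 0.045
finger_force: 93.1
clock: 19.95
tcp_pos: [0.5586, -0.1864, 0.0931]
tool_rot: [180.0, 0.0, -6.0]
contact_force: [-0.4, -0.4, -2.2]
width: 0.0448
finger_force: 93.1
```

```bash
python3 -m jog '[[[0,0,0],[0.04,0,0],1],[[0,0,0],[0,0,0],1],[[0,0,0],[0,0,0],1]]'; python3 -m jog '[[[0,0,0],[0.04,0,0],1],[[0,0,0],[0,0,0],1],[[0,0,0],[0,0,0],1]]'; python3 -m jog '[[[0,0,0],[0.04,0,0],1],[[0,0,0],[0,0,0],1],[[0,0,0],[0,0,0],1]]'
```

```text
clock: 20.32
tcp_pos: [0.5595, -0.1865, 0.0931]
tool_rot: [180.0, 0.0, -6.0]
contact_force: [0.9, -0.2, -2.2]
width: 0.0454
finger_force: 93.1
clock: 20.7
tcp_pos: [0.5605, -0.1866, 0.0931]
tool_rot: [180.0, 0.0, -6.0]
contact_force: [-0.4, -0.5, -1.5]
width: 0.0453
finger_force: 93.1
clock: 21.08
tcp_pos: [0.5615, -0.1867, 0.0931]
tool_rot: [180.0, 0.0, -6.0]
contact_force: [-0.4, 0.8, -1.3]
width: 0.0448
finger_force: 93.1
```

```bash
python3 -m jog '[[[0,0,0],[0.04,0,0],1],[[0,0,0],[0,0,0],1],[[0,0,0],[0,0,0],1]]'; python3 -m jog '[[[0,0,0],[0.04,0,0],1],[[0,0,0],[0,0,0],1],[[0,0,0],[0,0,0],1]]'
```

```text
clock: 21.45
tcp_pos: [0.5625, -0.1868, 0.0931]
tool_rot: [180.0, 0.0, -6.0]
contact_force: [0.2, -0.6, -1.8]
width: 0.045
finger_force: 93.2
clock: 21.82
tcp_pos: [0.5633, -0.1869, 0.093]
tool_rot: [-180.0, 0.0, -6.0]
contact_force: [-4.2, 0.7, -0.0]
width: 0.0452
finger_force: 93.5
```

```bash
python3 -m jog '[[[0,0,0],[0.04,0,0],1],[[0,0,0],[0,0,0],1],[[0,0,0],[0,0,0],1]]'; python3 -m jog '[[[0,0,0],[0.03,0,0],1],[[0,0,0],[0,0,0],1],[[0,0,0],[0,0,0],1],[[0,0,0],[0,0,0],1]]'
python3 back.py
python3 - <<'E'
from h import *
print(np.round([cap("wrist")[3]["contact_force"] for _ in range(4)],1).tolist())
im,P,c,s=cap("wrist"); save("w8",im)
b=cap("top")[0]; save("t8",b)
E
```

```text
clock: 22.2
tcp_pos: [0.5641, -0.1869, 0.093]
tool_rot: [-180.0, 0.1, -6.0]
contact_force: [-6.9, 0.5, 1.7]
width: 0.0449
finger_force: 93.8
clock: 22.7
tcp_pos: [0.5646, -0.187, 0.093]
tool_rot: [-180.0, 0.1, -6.0]
contact_force: [-9.7, 2.3, 3.8]
width: 0.0451
finger_force: 94.0
[  46  299  476  574  700  738  837  411  772 1007 1012 1001 1003 1042
 1043 1017 1024 1052 1054 1042] [0.0205 0.04  ]
rear x=0.0000 at z=-.006; slopes deg y,z [0. 0.] 0
[[-9.1, 1.4, 3.6], [-9.3, 1.8, 3.6], [-9.8, 1.6, 3.4], [-9.6, 1.1, 2.2]]Traceback (most recent call last):
  File "back.py", line 12, in <module>
    print("extent y,z of rear",np.round(np.percentile(r_[res][:,1:],[0.3,99.7],axis=0),4).tolist(), "all y",np.round(np.percentile(q,[.3,99.7],axis=0),4).tolist())
                                        ~~~~~~~~~~~~~^^^^^^^^^^^^^^^^^^^^^^^^^^^^^^^^^
    return _quantile_unchecked(
        a, q, axis, out, overwrite_input, method, keepdims, weights)
    return _ureduce(a,
                    func=_quantile_ureduce_func,
    ...<5 lines>...
                    overwrite_input=overwrite_input,
                    method=method)
    r = func(a, **kwargs)
    result = _quantile(arr,
                       quantiles=q,
    ...<2 lines>...
                       out=out,
                       weights=wgt)
    slices_having_nans = np.isnan(arr[-1, ...])
                                  ~~~^^^^^^^^^
IndexError: index -1 is out of bounds for axis 0 with size 0
```

View pics/w8.png

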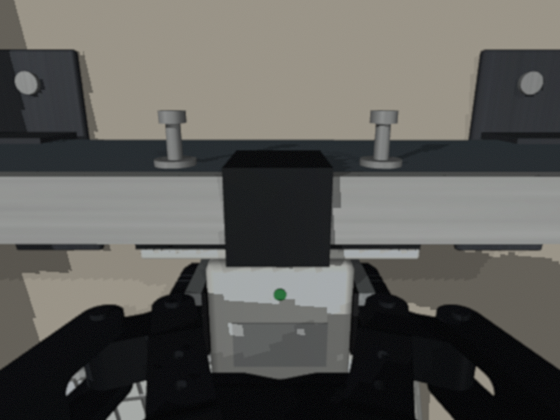

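The flange (142–419 px) lies flat along the plate (136–420 px), centred within about 1 mm, with the hub at about 0.100 m and a steady push of about 9.6 N. I'm handing it in.

```bash
python3 -m jog '[[[0,0,0],[0,0,0],1],[[0,0,0],[0,0,0],1],[[0,0,0],[0,0,0],1],[[0,0,0],[0,0,0],1]]'; python3 -c "
from station import r
print(r.finish_job())"
```

```text
clock: 23.55
tcp_pos: [0.5646, -0.187, 0.0931]
tool_rot: [-180.0, 0.1, -6.0]
contact_force: [-8.9, 1.9, 2.8]
width: 0.0448
finger_force: 94.0
the job is handed in; nothing more can be done
None
```

The job is handed in at 23.6 s, with the hub still gripped and held against the plate at about 9 N, centred within about 1 mm; the drawer was pulled to its stop with the screw tub left in it, and the hand-in call returned no verdict.

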